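# Open the touch-latch cupboard behind the tamper

## Task

The coffee tamper was left in the way of the cupboard's green push-to-open door: with the fingertips slide it along the bench, upright and without lifting it, until it is clear of the door's whole swing. Then press the door in near its free left edge until the catch lets go, take the hand away so that the spring pushes the door ajar, and after that push the door from behind, by its inner face, wide open to about square with the cupboard's front. Leave the syrup jar, the dosing cup and the shot glass on the bench where they stand, and finish with the hand clear.

Things in the scene. Friction and masses are not known exactly. Their poses are not given: they have to be found in the camera images.
- cupboard: Pale wooden bench cupboard, fixed, 170 (x) by 320 (y) by 196 mm high. Origin under its centre, on the bench; x axis to its back, y to its left seen from the front. Carcass front at x = -85 mm. Green handle-less door over y -160 to +40 mm; open bay with a jug and two glasses at the left. A saucer, 21 mm high, lies on top at the left. Place and turn vary.
- door (a joint): Door angle, rad. 0 shut and latched, negative pressed in (stop -0.034), positive open (max 1.75; 1.57 square). Beyond -0.026 (5 mm at the free edge, 4 to 8 N) the catch lets go; when the hand draws back, an ejector pushes the door in about 1 s to some 0.4 rad (free-edge gap 70 mm). Pressed under 2 mm it stays latched. Further opened it turns with 0.04 N m friction and stays where left.
- door_hinge (a point): Point on the vertical hinge axis, 101 mm above the bench, at cupboard x -93, y -160 mm: the door's right edge. The door (200 mm wide, 15 thick, from 8 to 194 mm above the bench) has the axis in its inner face; shut, its outer face is at cupboard x -108. Free left edge swings to the robot. Latch pin 33 mm out of the inner face, 165 mm from the axis, only below 40 mm height.
- door_press (a point): Best point to press, on the door's outer face: 175 mm from the hinge axis, 25 mm from the free edge, 148 mm above the bench; moves with the door. Its x axis points into the door (pressing direction), y along the door to the free edge, z up.
- tamper_center (a point): Centre of the coffee tamper: brown wooden grip on a pale metal base; 90 mm high, centre 45 mm above the bench, about 0.38 kg, loose. The base is 58 mm in diameter and 22 mm high, the grip above it up to 38 mm. It starts upright in front of the door, and is clear of the door's swing when its axis is more than 233 mm (horizontally) from the hinge axis. Pushed at its base it slides upright.
- jar: Bystander: glass syrup jar with a black lid, 65 mm in diameter, 86 mm high, loose, right of the cupboard's front. Origin under its centre.
- dosing_cup: Bystander: small steel dosing cup, 60 mm in diameter, 48 mm high, loose, right of the cupboard. Origin under its centre.
- shot_glass: Bystander: clear shot glass, 48 mm in diameter, 58 mm high, loose, right of the work, nearer the robot. Origin under its centre.
There are look-alikes about, which are no part of the job. What is shaped like the part that bears tamper_center but purple or turquoise is not meant.

How it is judged:
By the outcome, as a careful person would: the job done as asked, in the order asked, and still so for the second after the job is handed in, with the robot touching nothing.
It also fails if it takes over 64 s, if anything falls off the work surface, if the arm or the gripper's body presses on something with over 40 N, if the wrist force passes 120 N, or if a joint passes its speed limit or range.

## Robot

A 7-joint arm with a two-finger parallel gripper is mounted at the origin on a cart in front of the work surface, level with it; the furniture and walls round the work are solid. World frame = base frame: x ahead of the robot, y to its left, z up, the work surface at z = 0. Lengths are in m, angles in rad, forces in N, time in s.
With the tool pointing down it reaches from about 0.425 to 0.825 m from the base axis. Payload 3.6 kg.
Tool frame: the origin (TCP) lies on the centre line of the jaws, within the pads' length; the fingertips stand 11 mm ahead of it and the grasp point (between the pads) lies 8 mm behind it; z points along the fingers, y is the direction in which the jaws open and shut (so a half turn about z gives the same grasp; the last joint's range is limited). The gripper opens to 93 mm and grips with 3 to 60 N. Pads are 15 mm wide; open, the fingers measure 128 mm over their backs; the gripper's body (75 mm by 188 mm) begins 65 mm behind the grasp point.
Start: joints at [-1.208, 0.615, -0.013, 1.423, 0.008, 1.103, -0.04], TCP at [0.246, 0.601, 0.23] pointing down, gripper open.
Joint ranges: [-3.12, 3.12], [-0.3, 2.06], [-1.34, 1.32], [0.26, 2.42], [-1.36, 4.5], [0.01, 1.98], [-2.84, 2.84]. Speed limits (rad/s): [2.79, 2.79, 3.14, 3.14, 3.14, 3.14, 3.14].

## Interface

Orientations are given as a rotation vector (axis times angle).
In Python, from rig import robot gives the robot as it stands.
- The arm moves only by the tool step_arm, never from a script. Its arguments are lists of equal length, an entry for each row: "delta_pos": the shift along the tool's x, y, z in mm, a list of three; "yaw": the turn about the tool's z in degrees. A call has 1 to 12 rows; each row is the pose to reach, as a shift and turn from the pose commanded when the call began, along the tool's axes at that moment; what a row does not reach only later rows make up. A row lasts 1/10 s, in which the tool goes at most 50 mm and 8.59 degrees, less where a joint would pass 70% of its speed; a pose out of reach is approached as far as the arm can. A call with a gripper value outside its range is refused whole. "grip" is the closure, from 0 (fully open) to 1 (shut), set as the call begins (left out, the last holds). The fingers move at their own pace and stop on an object; "force" is the grip in N (left out, the last holds). Time passes only in rows, so rows that repeat a pose let the fingers close. It gives the time, the measured TCP pose, the force and the opening at its end, in the units of the state.
- robot.get_state(): the state, without advancing time (a new reading comes with each control period).
- robot.camera(name): name is "scene" or "side" or "wrist"; returns the picture (480x640x3 uint8, red, green, blue); there is no depth.
- robot.calibration(name): a dict with "vertical_fov" (degrees; the focal length in pixels is half the picture's height over the tangent of half this angle, whatever the lens; pixels are square), "cx", "cy" (the principal point, pixels), "world_from_camera" (4x4, takes a point from camera to world coordinates); the wrist camera has in their place "hand_eye" (4x4, takes a point from camera to tool coordinates, whose origin is the TCP and whose axes are the flange's). Camera axes: x right, y up, looking along -z (the intrinsics and any distortion apply to the point x, -y, -z); pixel columns grow to the right and rows downward; lengths in m; the calibration is good to about 2 mm. A picture is of the moment at which its call begins: read the wrist's pose just before it. calibration takes no time and is no camera call.
- robot.sign_off(): hands the job in, once; it reports no verdict.
Trained networks look in the newest picture that a camera, given by its name, has taken for a name from the list of things; names that differ only in an ending like _2 or _b are one class to them, and where a whole thing is asked for, a point or a joint stands for the part that bears it (a point fixed in the world has none). Each returns a list of dicts, best first, with "confidence" (0 to 1); they miss things now and then, are a little off and sometimes report something else, mostly with a low value. They report only what shows in the picture. A call takes as long as a camera call. They do not tell look-alikes from the thing itself.
- robot.boxes_of(label, camera): "bbox" ([left, top, right, bottom] as shares, 0 to 1, of the picture: columns of its width, rows of its height, round what is visible of it).
The state is a dict: "time_s": time; "joints": joint angles; "qd": joint speeds; "tau": joint torques, N m; "eef_pos": TCP position; "ee_rot": TCP orientation; "ft_force": force on the tool from outside, world axes, zero at the start; "ft_torque": the same for the moment, N m; "grip_width": opening from 0.0 (shut) to 1.0 (fully open).
Only numpy, scipy, OpenCV 4.12 (cv2) and the standard library are available. Lean on these libraries where they do the work, as an engineer would, in place of code of your own. Each camera call takes 0.05 s, during which the arm holds its last target.

## Working session

There is one attempt and no reset: what is moved stays moved. The work goes in short steps, Python scripts to look and compute and a tool call to move; the robot and the scene stay as the last step left them, time stands still between calls to the robot, and variables do not carry over. Pictures are saved under pics/ and viewed, and the job is handed in when it is done.

Besides the shell and the picture viewer there is one more tool, called after "Call:" by a JSON object that holds its "name" and its "arguments", one argument or row to a line. step_arm: Moves the arm, as the interface text tells. Its arguments: {"type":"object","properties":{"delta_pos":{"type":"array","items":{"type":"array","items":{"type":"number"}}},"yaw":{"type":"array","items":{"type":"number"}},"grip":{"type":"number"},"force":{"type":"number"}},"required":["delta_pos","yaw"]}

```bash
ls; mkdir -p pics
cat > h.py <<'E'
import numpy as np,cv2,json
from rig import robot
from scipy.spatial.transform import Rotation as R
def snap(name,tag):
    im=robot.camera(name); cv2.imwrite(f'pics/{tag}.png',im[:,:,::-1]); return im
def cam(name,st=None):
    c=robot.calibration(name)
    if 'world_from_camera' in c: T=np.array(c['world_from_camera'])
    else:
        st=st or robot.get_state(); B=np.eye(4); B[:3,:3]=R.from_rotvec(st['ee_rot']).as_matrix(); B[:3,3]=st['eef_pos']; T=B@np.array(c['hand_eye'])
    f=240/np.tan(np.radians(c['vertical_fov'])/2)
    return f,c['cx'],c['cy'],T,c
def ray(name,u,v,st=None):
    f,cx,cy,T,c=cam(name,st)
    d=np.array([(u-cx)/f,-(v-cy)/f,-1]); d=T[:3,:3]@d
    return T[:3,3],d/np.linalg.norm(d)
def onz(name,u,v,z,st=None):
    o,d=ray(name,u,v,st); return o+d*(z-o[2])/d[2]
def proj(name,p,st=None):
    f,cx,cy,T,c=cam(name,st); q=np.linalg.inv(T)@np.append(p,1)
    return cx+f*q[0]/-q[2], cy-f*q[1]/-q[2]
def tri(a,b):
    (o1,d1),(o2,d2)=a,b
    A=np.stack([d1,-d2],1); s=np.linalg.lstsq(A,o2-o1,rcond=None)[0]
    p,q=o1+s[0]*d1,o2+s[1]*d2; return (p+q)/2,np.linalg.norm(p-q)
E
python3 - <<'E'
from h import *
for n in ['scene','side','wrist']:
    snap(n,n+'0'); print(n,robot.calibration(n))
    for l in ['door','tamper_center','jar','dosing_cup','shot_glass','cupboard']:
        for b in robot.boxes_of(l,n): print(n,l,round(b['confidence'],2),(np.array(b['bbox'])*[640,480,640,480]).round(0))
print(robot.get_state())
E
```

```text
pics
scene {'vertical_fov': 57.84821633231987, 'cx': 311.34910238065106, 'cy': 239.07583030914859, 'world_from_camera': array([[ 0.1940282 , -0.8671541 ,  0.45869033,  0.95469526],
       [ 0.9809895 ,  0.16981492, -0.09392812,  0.07001005],
       [ 0.0035577 ,  0.4681951 ,  0.88361795,  0.95299232],
       [ 0.        ,  0.        ,  0.        ,  1.        ]])}
scene door 0.85 [265. 220. 369. 242.]
scene tamper_center 0.87 [334. 173. 354. 200.]
scene tamper_center 0.72 [401. 206. 426. 225.]
scene tamper_center 0.58 [369. 172. 394. 206.]
scene tamper_center 0.57 [318. 211. 336. 229.]
scene jar 0.62 [192. 246. 227. 286.]
scene dosing_cup 0.73 [212. 295. 239. 329.]
scene shot_glass 0.63 [202. 223. 218. 249.]
scene cupboard 0.77 [266. 220. 450. 355.]
side {'vertical_fov': 55.48124199538376, 'cx': 322.5429063837434, 'cy': 234.68295866263105, 'world_from_camera': array([[ 0.9987831 , -0.04341884,  0.02339075,  0.55100908],
       [ 0.04531683,  0.62081248, -0.78264823, -0.62162629],
       [ 0.01946041,  0.78275582,  0.62202462,  0.74094415],
       [ 0.        ,  0.        ,  0.        
[... 940 characters left out ...]
.]
{'time_s': 1.05, 'joints': array([-1.20847696,  0.61489489, -0.01260011,  1.42337267,  0.00811149,
        1.10340075, -0.0404171 ]), 'qd': array([ 1.11432476e-03, -4.15713812e-04, -2.42989837e-04,  1.45591337e-03,
        1.27037702e-03,  3.81422660e-05, -1.73934959e-03]), 'tau': array([ 3.84835630e-05, -4.58841097e+01,  2.08935197e-01, -1.66037965e+01,
       -6.11106958e-02,  1.33391187e-02,  3.17320757e-05]), 'eef_pos': array([0.24638724, 0.60147556, 0.22965262]), 'ee_rot': array([-6.06863487e-01, -3.08239007e+00,  3.21426736e-05]), 'ft_force': array([-0.85128341, -0.09163029,  0.7168204 ]), 'ft_torque': array([-0.00134883, -0.01583239, -0.02770871]), 'grip_width': 1.0009235777312804}
```

View pics/scene0.png

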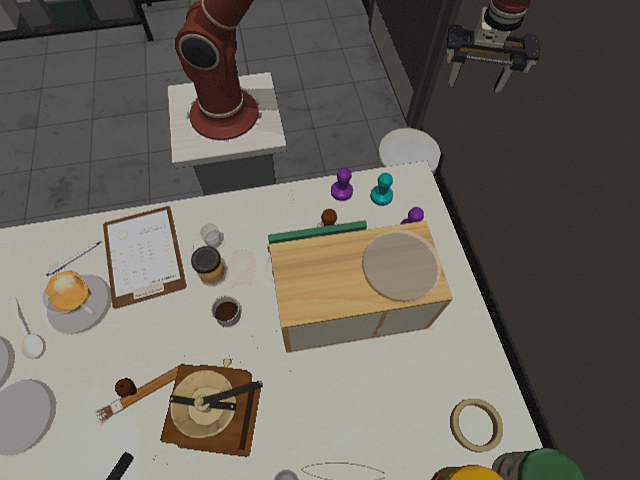

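View pics/side0.png

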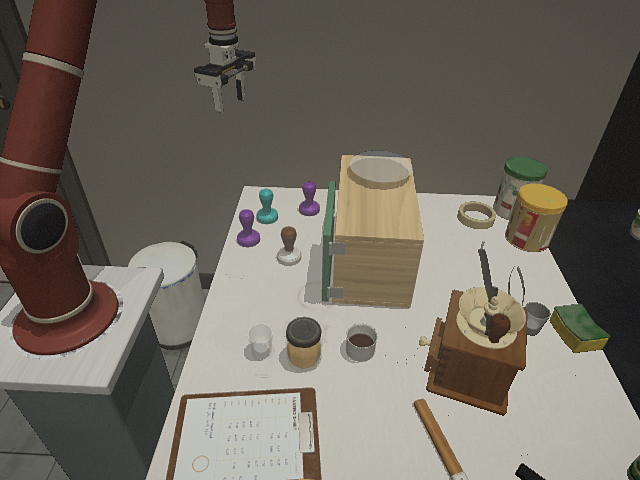

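View pics/wrist0.png

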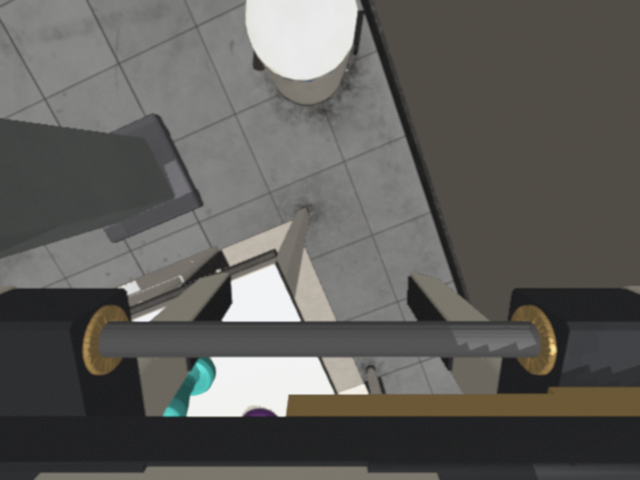

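Run:
```python
import cv2,numpy as np
a=cv2.imread('pics/scene0.png')[150:360,190:460]; b=cv2.imread('pics/side0.png')[150:380,220:420]
a=cv2.resize(a,None,fx=2.9,fy=2.9,interpolation=3); b=cv2.resize(b,None,fx=2.6,fy=2.6,interpolation=3)
cv2.imwrite('pics/ca.png',a);cv2.imwrite('pics/cb.png',b);print(a.shape,b.shape)
```

```text
(609, 783, 3) (598, 520, 3)
```

View pics/ca.png

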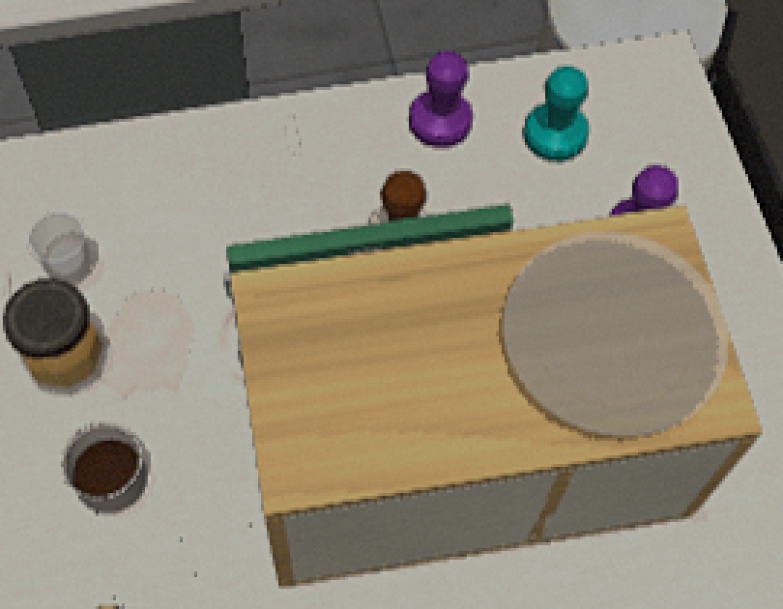

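View pics/cb.png

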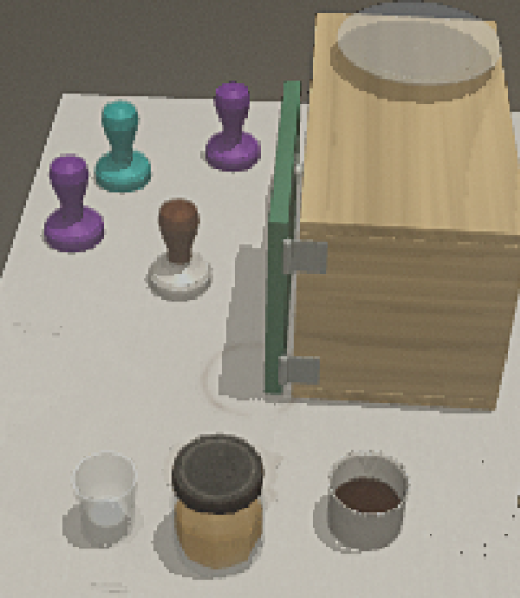

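The brown grip with the pale base is the tamper meant: scene (328,218), side (289,245). The purple ones (scene 342,185 and 415,214) and the turquoise one (382,188) are look-alikes. The enlarged crops confirm this.

Run:
```python
from h import *
def s(p): return (p[0]/2.9+190,p[1]/2.9+150)
def d(p): return (p[0]/2.6+220,p[1]/2.6+150)
C=[onz('scene',*s(p),.196)[:2] for p in [(235,272),(687,210),(758,434),(265,513)]]
print('corners FR FL BL BR',np.round(C,4)); 
C=np.array(C)
e=[C[i]-C[j] for i,j in [(1,0),(2,3),(2,1),(3,0)]]
print([ (round(np.linalg.norm(x),4),round(np.degrees(np.arctan2(x[1],x[0])),2)) for x in e])
# fit
M=np.array([[-.085,-.16],[-.085,.16],[.085,.16],[.085,-.16]])
a=M-M.mean(0);b=C-C.mean(0);th=np.arctan2((a[:,0]*b[:,1]-a[:,1]*b[:,0]).sum(),(a*b).sum())
Rm=np.array([[np.cos(th),-np.sin(th)],[np.sin(th),np.cos(th)]]);c=C.mean(0)
print('th',np.degrees(th),'c',c,'res',(b-a@Rm.T).round(4).tolist())
W=lambda x,y:c+Rm@[x,y]
print('hinge',W(-.093,-.16),'free outer',W(-.108,.04))
print('door outer corners from img',[onz('scene',*s(p),.194)[:2].round(4) for p in [(229,245),(511,206)]],'model',W(-.108,-.16),W(-.108,.04))
# side check: cupboard front-right top corner
print('tri FR',tri(ray('scene',*s((235,272))),ray('side',*d((303,220)))))
# tamper
print('tamper grip top tri',tri(ray('scene',*s((404,188))),ray('side',*d((179,212)))))
print('base from side z=.022 ctr',onz('side',*d((180,270)),.022))
for n,sc,sd in [('pl1',(440,118),(74,230)),('teal',(556,132),(123,172)),('pl2',None,(233,152))]:
    print(n,onz('side',*d(sd),.011), onz('scene',*s(sc),.011) if sc else '')
for n,sc,sd in [('jar',(48,315),(217,475)),('cup',(106,460),(368,470)),('shot',(57,228),(106,470))]:
    h={'jar':.086,'cup':.048,'shot':.058}[n]
    print(n,onz('side',*d(sd),h), onz('scene',*s(sc),h))
```

```text
corners FR FL BL BR [[0.5568 0.0709]
 [0.5692 0.3864]
 [0.7349 0.3787]
 [0.7251 0.0637]]
[(np.float64(0.3158), np.float64(87.75)), (np.float64(0.3151), np.float64(88.22)), (np.float64(0.1659), np.float64(-2.66)), (np.float64(0.1685), np.float64(-2.43))]
th -2.129169763753269 c [0.64651648 0.22494141] res [[0.0012, 0.0027], [0.0017, -0.0016], [-0.0025, -0.0029], [-0.0004, 0.0019]]
hinge [0.54763629 0.06850705] free outer [0.54007714 0.26892626]
door outer corners from img [array([0.5344, 0.07  ]), array([0.5415, 0.2676])] model [0.53264665 0.06906434] [0.54007714 0.26892626]
tri FR (array([0.5565107 , 0.07051237, 0.1932828 ]), np.float64(0.002126493483559142))
tamper grip top tri (array([0.44664836, 0.21656062, 0.0799332 ]), np.float64(0.000341339866096143))
base from side z=.022 ctr [0.44751753 0.20352531 0.022     ]
pl1 [0.33702945 0.26835088 0.011     ] [0.34076883 0.27564643 0.011     ]
teal [0.371116   0.36670932 0.011     ] [0.37534167 0.37411012 0.011     ]
pl2 [0.48253954 0.41090757 0.011     ] 
jar [ 0.50478074 -0.0855308   0.086     ] [ 0.50807098 -0.07399952  0.086     ]
cup [ 0.61375641 -0.04285584  0.048     ] [ 0.61721706 -0.04771747  0.048     ]
shot [ 0.42172551 -0.06296952  0.058     ] [ 0.41658656 -0.06495336  0.058     ]
```

```bash
cat >> h.py <<'E'
def plan(target,ydir=None,st=None):
    """world target -> tool delta mm, yaw deg so tool y points along ydir (world xy)"""
    st=st or robot.get_state(); Rm=R.from_rotvec(st['ee_rot']).as_matrix()
    d=Rm.T@(np.array(target)-st['eef_pos'])*1000; y=0
    if ydir is not None:
        v=Rm.T@np.append(ydir,0); y=np.degrees(np.arctan2(-v[0],v[1]))
    print('delta',d.round(1),'yaw',round(y,2)); return d,y
E
python3 - <<'E'
from h import *
plan([.447,.212,.22],[0,1]); print(R.from_rotvec(robot.get_state()['ee_rot']).as_matrix().round(3))
E
```

```text
delta [-333.3 -284.4    9.7] yaw -22.28
[[-0.925  0.379 -0.   ]
 [ 0.379  0.925 -0.   ]
 [ 0.    -0.    -1.   ]]
```

Call:
{"name": "step_arm", "arguments": {
  "delta_pos": [
    [-33,-28,0],
    [-67,-57,0],
    [-100,-85,0],
    [-133,-114,0],
    [-167,-142,0],
    [-200,-171,0],
    [-233,-199,0],
    [-267,-228,0],
    [-300,-256,0],
    [-333,-284,0],
    [-333,-284,0],
    [-333,-284,0]
  ],
  "yaw": [-2,-4,-7,-10,-13,-16,-19,-22.3,-22.3,-22.3,-22.3,-22.3],
  "grip": 0
}}

```text
time_s: 2.25
eef_pos: [0.4474, 0.2116, 0.2298]
ee_rot: [0.004, 3.141, 0.001]
ft_force: [-0.7, 0.7, -0.7]
grip_width: 0.999
```

Run:
```python
from h import *
st=robot.get_state(); print(st['time_s'],st['eef_pos'],R.from_rotvec(st['ee_rot']).as_matrix().round(3).tolist(),st['joints'].round(2))
snap('wrist','w1');snap('side','s1')
for n in ['wrist','side']:
  for b in robot.boxes_of('tamper_center',n):
    q=(np.array(b['bbox'])*[640,480,640,480]).round(0); print(n,round(b['confidence'],2),q, onz(n,(q[0]+q[2])/2,(q[1]+q[3])/2,.03,st))
plan([.447,.212,.023],[0,1])
```

```text
2.25 [0.44737106 0.21159906 0.2298181 ] [[-1.0, 0.003, 0.0], [0.003, 1.0, 0.0], [-0.0, 0.0, -1.0]] [-0.44  0.38 -0.07  1.86  0.03  0.91  1.05]
wrist 0.93 [468. 222. 556. 284.] [0.48033557 0.42505597 0.03      ]
wrist 0.81 [437. 120. 527. 175.] [0.36789801 0.37910037 0.03      ]
wrist 0.7 [352.  85. 417. 144.] [0.33569487 0.27772384 0.03      ]
wrist 0.55 [298. 196. 348. 248.] [0.44472258 0.215951   0.03      ]
side 0.95 [261. 190. 278. 221.] [0.37487969 0.38998784 0.03      ]
side 0.85 [235. 209. 258. 249.] [0.33113404 0.28256422 0.03      ]
side 0.85 [297. 183. 321. 215.] [0.47955139 0.42927913 0.03      ]
side 0.66 [276. 229. 303. 265.] [0.44673429 0.21952602 0.03      ]
side 0.66 [321. 151. 422. 309.] [0.64780756 0.30074778 0.03      ]
side 0.31 [284. 315. 323. 374.] [ 0.50313919 -0.06829531  0.03      ]
delta [ -1.   -2.4 206.7] yaw 0.23
```

View pics/w1.png

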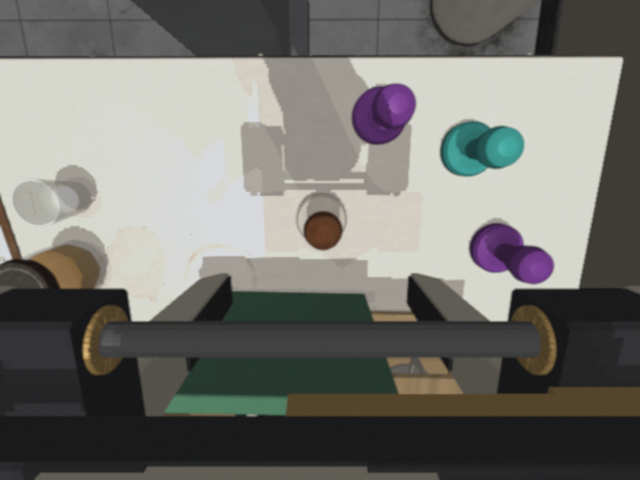

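View pics/s1.png

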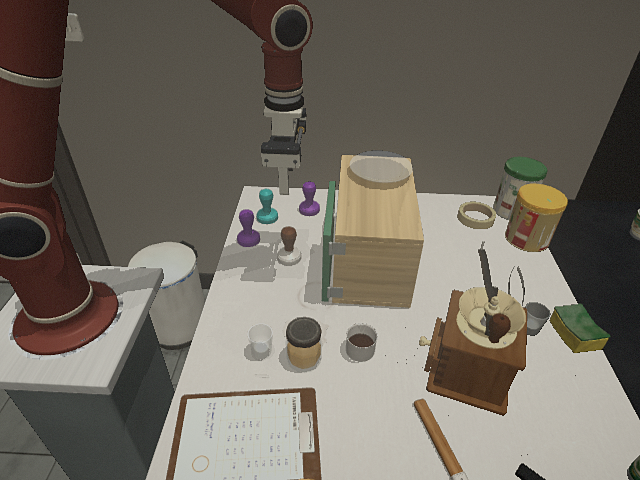

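The wrist view shows the tamper centred between the open fingers: base about (321,216), grip (323,231).

Run:
```python
from h import *
print(onz('wrist',321,217,.013),onz('wrist',323,231,.08))
for n,u,v in [('p1',379,115),('teal',467,148),('p2',497,248)]: print(n,onz('wrist',u,v,.011))
print(onz('wrist',181,404,.194))
plan([.448,.212,.023],[0,1])
```

```text
[0.44057799 0.21660739 0.013     ] [0.44280251 0.21806212 0.08      ]
p1 [0.33190783 0.27744955 0.011     ]
teal [0.36517602 0.37410171 0.011     ]
p2 [0.47674771 0.42113966 0.011     ]
[0.53774432 0.12201553 0.194     ]
delta [ -2.   -2.4 206.7] yaw 0.23
```

Call:
{"name": "step_arm", "arguments": {
  "delta_pos": [
    [3,3,40],
    [3,3,80],
    [3,3,120],
    [3,3,150],
    [3,3,180],
    [3,3,200],
    [3,3,206],
    [3,3,206]
  ],
  "yaw": [0,0,0,0,0,0,0,0]
}}

```text
time_s: 3.25
eef_pos: [0.4432, 0.2163, 0.0231]
ee_rot: [0.004, -3.14, 0.0]
ft_force: [1.0, -0.0, -0.1]
grip_width: 1.003
```

Run:
```python
from h import *
snap('wrist','w2');s=snap('side','s2'); cv2.imwrite('pics/s2c.png',cv2.resize(s[130:330,200:400,::-1],None,fx=3,fy=3,interpolation=3))
```

```text
(no output)
```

View pics/s2c.png

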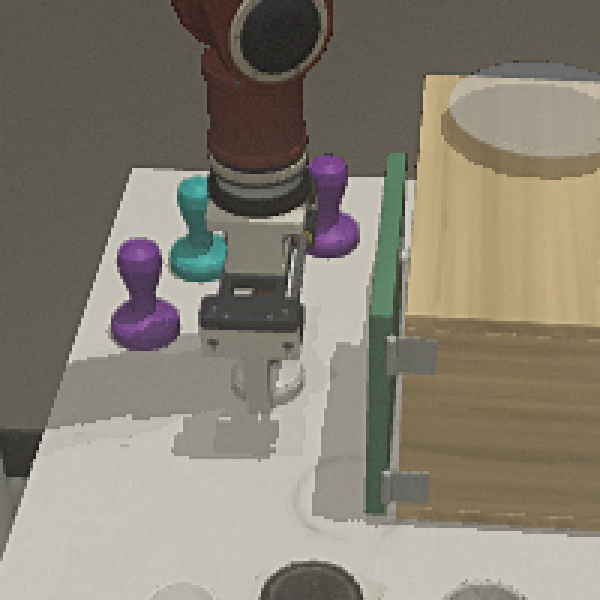

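View pics/w2.png

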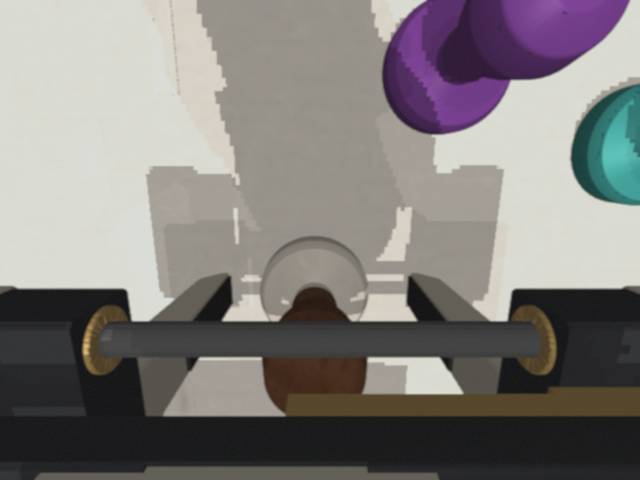

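Call:
{"name": "step_arm", "arguments": {
  "delta_pos": [
    [-1,0,0],
    [-2,0,0],
    [-2,0,0],
    [-2,0,0],
    [-2,0,0],
    [-2,0,0]
  ],
  "yaw": [0,0,0,0,0,0],
  "grip": 0.36,
  "force": 3
}}

```text
time_s: 3.95
eef_pos: [0.4459, 0.215, 0.0237]
ee_rot: [0.0, -3.141, 0.001]
ft_force: [0.3, -0.7, 0.8]
grip_width: 0.645
```

Call:
{"name": "step_arm", "arguments": {
  "delta_pos": [
    [0,8,0],
    [0,16,0],
    [0,26,0],
    [0,36,0],
    [0,46,0],
    [0,56,0],
    [0,66,0],
    [0,76,0],
    [0,84,0],
    [0,90,0],
    [0,92,0],
    [0,92,0]
  ],
  "yaw": [0,0,0,0,0,0,0,0,0,0,0,0]
}}

```text
time_s: 5.15
eef_pos: [0.4458, 0.3084, 0.0237]
ee_rot: [-0.001, 3.141, 0.002]
ft_force: [0.0, -0.9, 0.7]
grip_width: 0.64
```

Run:
```python
from h import *
snap('wrist','w3');s=snap('side','s3'); cv2.imwrite('pics/s3c.png',cv2.resize(s[130:330,200:400,::-1],None,fx=3,fy=3,interpolation=3))
```

```text
(no output)
```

View pics/s3c.png

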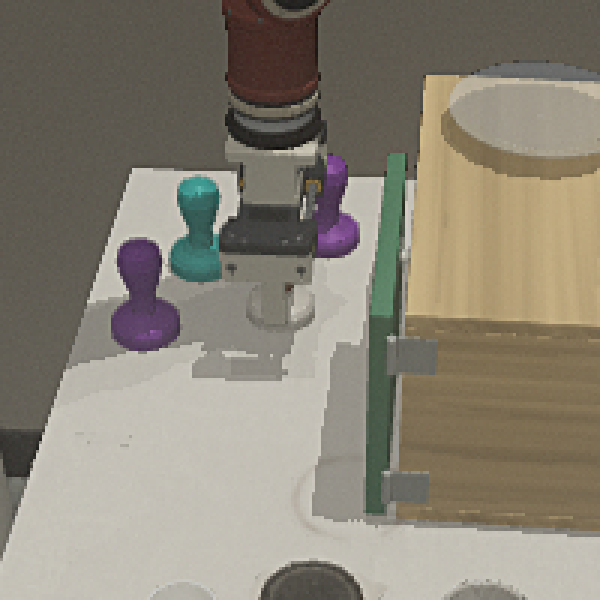

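View pics/w3.png

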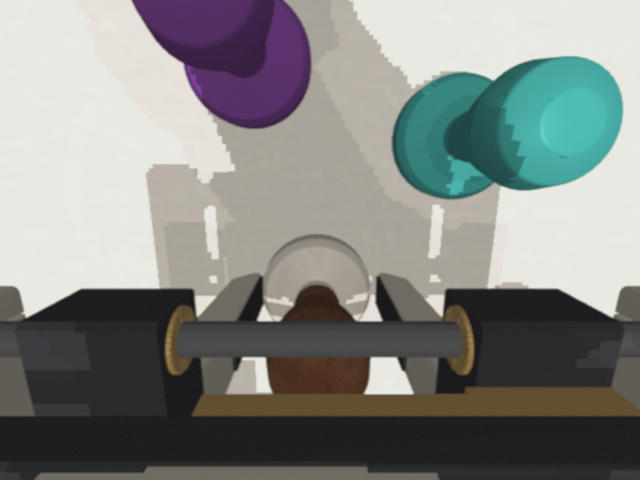

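Call:
{"name": "step_arm", "arguments": {
  "delta_pos": [
    [0,0,0],
    [0,0,0],
    [0,0,0],
    [0,0,-20],
    [0,0,-60],
    [0,0,-100],
    [0,0,-140],
    [0,0,-180],
    [0,0,-200],
    [0,0,-200]
  ],
  "yaw": [0,0,0,0,0,0,0,0,0,0],
  "grip": 0.1
}}

```text
time_s: 6.25
eef_pos: [0.4475, 0.3089, 0.2272]
ee_rot: [-0.001, 3.135, 0.008]
ft_force: [0.1, 0.0, -1.1]
grip_width: 0.901
```

```bash
cat >> h.py <<'E'
th=np.radians(-2.13);c0=np.array([.6465,.2249]);Rc=np.array([[np.cos(th),-np.sin(th)],[np.sin(th),np.cos(th)]])
W=lambda x,y:c0+Rc@np.array([x,y])
H=W(-.093,-.16)
E
python3 - <<'E'
from h import *
st=robot.get_state()
snap('wrist','w4');snap('side','s4');snap('scene','c4')
for n in ['wrist','side','scene']:
  for b in robot.boxes_of('tamper_center',n):
    q=(np.array(b['bbox'])*[640,480,640,480]).round(0); print(n,round(b['confidence'],2),q, onz(n,(q[0]+q[2])/2,(q[1]+q[3])/2,.035,st))
print(H,W(-.108,.015))
p=W(-.108-.0075-.025,.015)
plan([*p,.235],Rc@[0,1]);plan([*p,.15],Rc@[0,1])
E
```

```text
wrist 0.97 [293. 192. 342. 252.] [0.44466958 0.30828859 0.035     ]
wrist 0.72 [350. 119. 415. 176.] [0.36894318 0.37361687 0.035     ]
wrist 0.65 [387. 223. 454. 282.] [0.47843926 0.41992184 0.035     ]
wrist 0.56 [259.  85. 314. 142.] [0.33693232 0.27818971 0.035     ]
side 0.89 [234. 210. 261. 251.] [0.33623714 0.2703121  0.035     ]
side 0.74 [300. 182. 321. 214.] [0.48384973 0.42710995 0.035     ]
side 0.71 [283. 206. 307. 242.] [0.45216931 0.30556465 0.035     ]
side 0.65 [261. 189. 277. 221.] [0.37445744 0.38511466 0.035     ]
scene 0.94 [370. 170. 395. 206.] [0.36831646 0.37446653 0.035     ]
scene 0.84 [332. 171. 356. 201.] [0.3434614  0.27938741 0.035     ]
scene 0.57 [402. 205. 423. 228.] [0.46431349 0.42420068 0.035     ]
scene 0.53 [356. 204. 374. 231.] [0.44462866 0.30864835 0.035     ]
[0.54761754 0.06846708] [0.53913212 0.24390367]
delta [-61.5 -61.9 -13. ] yaw 2.16
delta [-61.7 -61.7  72. ] yaw 2.16
```

View pics/w4.png

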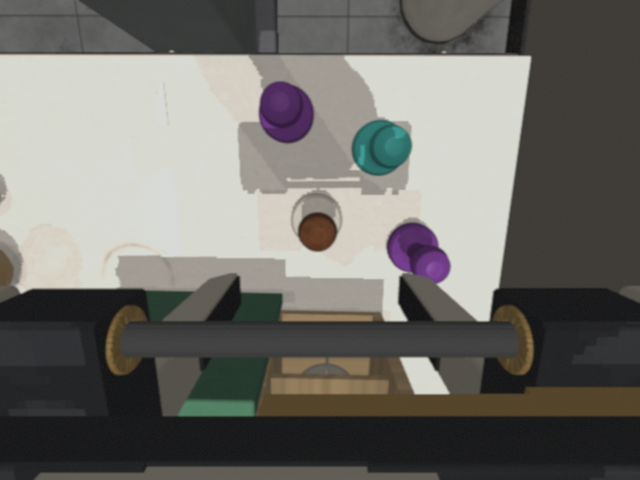

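View pics/s4.png

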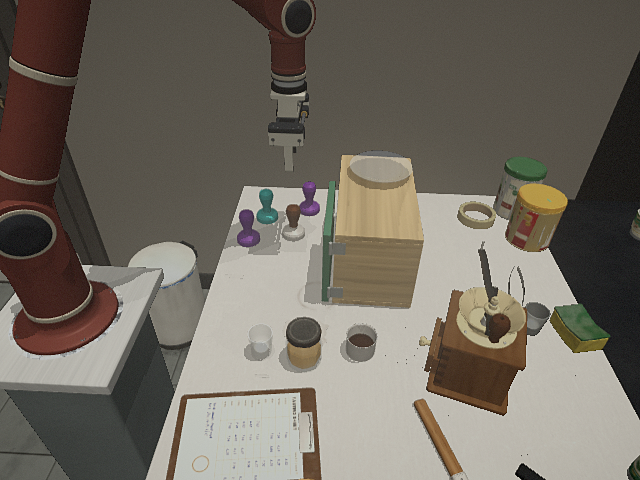

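The tamper now stands upright at about (0.446, 0.308), some 0.26 m from the hinge axis, so it is clear. Next I go to the pre-press pose with the fingers shut.

Call:
{"name": "step_arm", "arguments": {
  "delta_pos": [
    [-20,-20,0],
    [-40,-40,0],
    [-61,-61,0],
    [-61,-61,0],
    [-61,-61,20],
    [-61,-61,50],
    [-61,-61,75],
    [-61,-61,75]
  ],
  "yaw": [1,2,2,2,2,2,2,2],
  "grip": 1,
  "force": 20
}}

```text
time_s: 7.35
eef_pos: [0.5034, 0.246, 0.1447]
ee_rot: [-0.052, -3.132, 0.006]
ft_force: [-0.1, -0.4, 0.1]
grip_width: 0.263
```

Call:
{"name": "step_arm", "arguments": {
  "delta_pos": [
    [-5,0,0],
    [-10,0,0],
    [-15,0,0],
    [-18,0,0],
    [-20,0,0],
    [-20,0,0]
  ],
  "yaw": [0,0,0,0,0,0]
}}

```text
time_s: 7.95
eef_pos: [0.5264, 0.246, 0.1489]
ee_rot: [-0.054, -3.14, -0.0]
ft_force: [-2.0, -0.2, 2.3]
grip_width: 0.004
```

Call:
{"name": "step_arm", "arguments": {
  "delta_pos": [
    [-2,0,0],
    [-3,0,0],
    [-4,0,0],
    [-4,0,0]
  ],
  "yaw": [0,0,0,0]
}}

```text
time_s: 8.35
eef_pos: [0.5306, 0.2462, 0.1487]
ee_rot: [-0.054, -3.141, -0.001]
ft_force: [-3.6, 1.9, 2.7]
grip_width: 0.004
```

Call:
{"name": "step_arm", "arguments": {
  "delta_pos": [
    [-1,0,0],
    [-2,0,0],
    [-2,0,0]
  ],
  "yaw": [0,0,0]
}}

```text
time_s: 8.65
eef_pos: [0.5321, 0.2462, 0.1487]
ee_rot: [-0.053, -3.14, -0.001]
ft_force: [-5.3, 1.4, 4.5]
grip_width: 0.009
```

Run:
```python
from h import *
s=snap('side','s5'); cv2.imwrite('pics/s5c.png',cv2.resize(s[60:320,230:430,::-1],None,fx=2.3,fy=2.3,interpolation=3)); st=robot.get_state();print(st['ft_force'],st['eef_pos'])
```

```text
[-5.83169353  1.59647922  4.07379428] [0.5320768  0.24623501 0.14868958]
```

View pics/s5c.png

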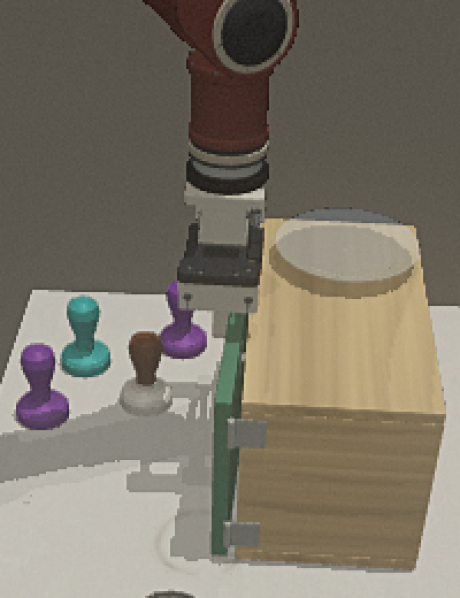

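Call:
{"name": "step_arm", "arguments": {
  "delta_pos": [
    [-1,0,0],
    [-2,0,0],
    [-2,0,0]
  ],
  "yaw": [0,0,0]
}}

```text
time_s: 9.0
eef_pos: [0.532, 0.2462, 0.1487]
ee_rot: [-0.053, -3.135, 0.0]
ft_force: [-9.4, 1.9, 6.6]
grip_width: 0.005
```

Call:
{"name": "step_arm", "arguments": {
  "delta_pos": [
    [-1,0,0],
    [-2,0,0],
    [-2,0,0]
  ],
  "yaw": [0,0,0]
}}

```text
time_s: 9.3
eef_pos: [0.5319, 0.2462, 0.1487]
ee_rot: [-0.052, -3.131, 0.002]
ft_force: [-13.0, 0.9, 10.2]
grip_width: 0.007
```

Force climbs to 13 N with no further motion, so the door is at its stop. Now I draw back.

Call:
{"name": "step_arm", "arguments": {
  "delta_pos": [
    [15,0,0],
    [45,0,0],
    [85,0,0],
    [115,0,0],
    [115,0,0],
    [115,0,0]
  ],
  "yaw": [0,0,0,0,0,0]
}}

```text
time_s: 9.9
eef_pos: [0.4236, 0.2492, 0.1489]
ee_rot: [0.054, 3.138, 0.0]
ft_force: [0.9, 0.6, -0.4]
grip_width: 0.003
```

Call:
{"name": "step_arm", "arguments": {
  "delta_pos": [
    [0,0,-20],
    [0,0,-50],
    [0,0,-80],
    [0,0,-100],
    [0,0,-100],
    [0,0,-100]
  ],
  "yaw": [0,0,0,0,0,0]
}}

```text
time_s: 10.5
eef_pos: [0.4234, 0.2488, 0.2484]
ee_rot: [0.057, 3.14, -0.0]
ft_force: [0.5, 0.3, -1.5]
grip_width: 0.003
```

Run:
```python
from h import *
s=snap('side','s6'); cv2.imwrite('pics/s6c.png',cv2.resize(s[60:320,230:430,::-1],None,fx=2.3,fy=2.3,interpolation=3)); st=robot.get_state();print(st['ft_force'],st['eef_pos'])
s=snap('scene','c6'); cv2.imwrite('pics/c6c.png',cv2.resize(s[130:360,190:460,::-1],None,fx=2.6,fy=2.6,interpolation=3))
snap('wrist','w6')
```

```text
[ 0.02636408 -0.58162694 -0.34464492] [0.42258371 0.24865255 0.24763788]
```

View pics/s6c.png

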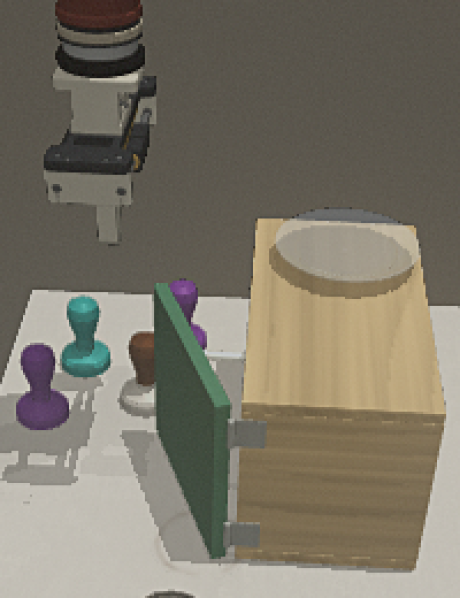

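View pics/c6c.png

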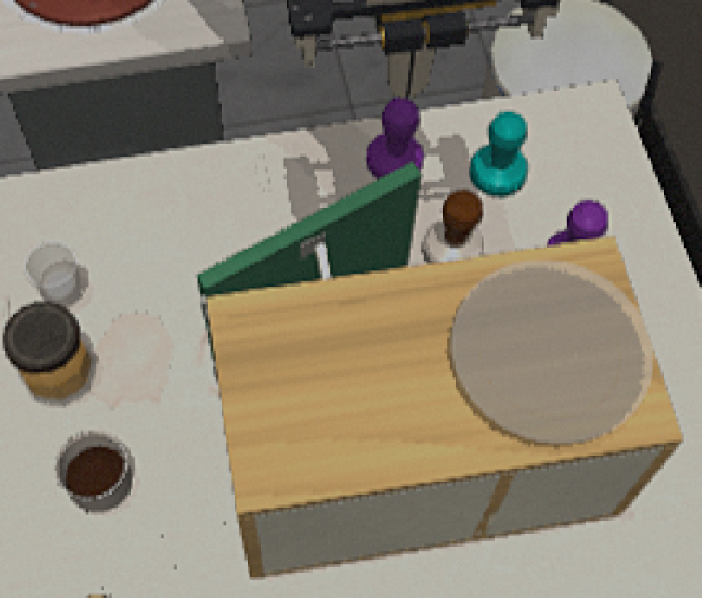

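```bash
cat >> h.py <<'E'
def dang(p): 
    d=Rc.T@(np.array(p)[:2]-H); return np.arctan2(-d[0],d[1]),np.linalg.norm(d)
def P(phi,r,extra=0):
    u=Rc@[-np.sin(phi),np.cos(phi)]; n=Rc@[np.cos(phi),np.sin(phi)]
    return H+r*u+(.0075*abs(np.cos(phi))+.0175*abs(np.sin(phi))+extra)*n
E
python3 - <<'E'
from h import *
s=lambda p:(p[0]/2.6+190,p[1]/2.6+130)
# inner top free corner approx, outer
for p in [(419,172),(414,165)]:
    print(dang(onz('scene',*s(p),.194)))
st=robot.get_state()
Q=P(.4,.165,.016)
print(Q); plan([*Q,.25],Rc@[0,1]); plan([*Q,.159],Rc@[0,1])
E
```

```text
(np.float64(0.4037523633479179), np.float64(0.19651174051422668))
(np.float64(0.4427625132420234), np.float64(0.19707938557147703))
[0.51684413 0.23327436]
delta [-95.5 -12.1  -2.9] yaw 0.12
delta [-95.7 -12.   88.1] yaw 0.12
```

View pics/w6.png

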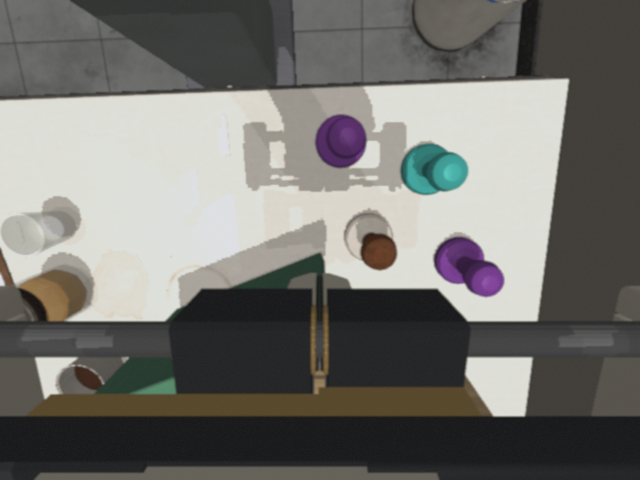

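The scene view gives a door angle of about 0.40 rad, so it has sprung ajar. I'll enter behind it from above.

Call:
{"name": "step_arm", "arguments": {
  "delta_pos": [
    [-35,-4,-5],
    [-70,-8,-5],
    [-96,-12,-5],
    [-96,-12,0],
    [-96,-12,20],
    [-96,-12,50],
    [-96,-12,75],
    [-96,-12,88],
    [-96,-12,88],
    [-96,-12,88]
  ],
  "yaw": [0,0,0,0,0,0,0,0,0,0]
}}

```text
time_s: 11.65
eef_pos: [0.5168, 0.2343, 0.1603]
ee_rot: [-0.053, -3.14, 0.001]
ft_force: [0.5, 1.2, 0.5]
grip_width: 0.009
```

Run:
```python
from h import *
st=robot.get_state();print(st['ft_force'],st['eef_pos'])
s=snap('side','s7'); cv2.imwrite('pics/s7c.png',cv2.resize(s[60:320,230:430,::-1],None,fx=2.3,fy=2.3,interpolation=3))
Rm=R.from_rotvec(st['ee_rot']).as_matrix()
for f in np.linspace(0,1,16):
    phi=.45+f*(1.55-.45); r=.165+f*(.11-.165)
    print(round(phi,2),(Rm.T@(np.append(P(phi,r),.159)-st['eef_pos'])*1000).round(0))
```

```text
[0.4860803  1.19351671 0.5205226 ] [0.51682159 0.23433052 0.16025901]
0.45 [ 22. -10.   1.]
0.52 [ 31. -17.   1.]
0.6 [ 38. -25.   1.]
0.67 [ 46. -33.   1.]
0.74 [ 52. -42.   1.]
0.82 [ 58. -51.   1.]
0.89 [ 63. -60.   1.]
0.96 [ 67. -70.   1.]
1.04 [ 70. -79.   1.]
1.11 [ 73. -89.   1.]
1.18 [ 75. -98.   1.]
1.26 [  76. -108.    1.]
1.33 [  76. -117.    1.]
1.4 [  76. -127.    1.]
1.48 [  75. -136.    1.]
1.55 [  73. -144.    1.]
```

View pics/s7c.png

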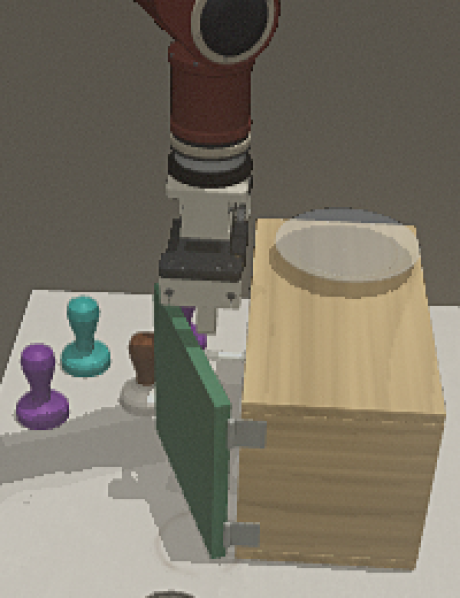

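Call:
{"name": "step_arm", "arguments": {
  "delta_pos": [
    [8,-4,0],
    [16,-8,0],
    [22,-10,0],
    [27,-14,0],
    [31,-17,0],
    [35,-21,0],
    [38,-25,0],
    [42,-29,0],
    [46,-33,0],
    [49,-38,0],
    [52,-42,0],
    [55,-47,0]
  ],
  "yaw": [0,0,0,0,0,0,0,0,0,0,0,0]
}}

```text
time_s: 12.9
eef_pos: [0.4606, 0.1888, 0.1607]
ee_rot: [0.054, 3.141, 0.0]
ft_force: [-0.8, 0.7, 0.6]
grip_width: 0.007
```

Run:
```python
from h import *
st=robot.get_state();print(st['ft_force'],st['eef_pos'])
s=snap('side','s8'); cv2.imwrite('pics/s8c.png',cv2.resize(s[60:320,230:430,::-1],None,fx=2.3,fy=2.3,interpolation=3))
Rm=R.from_rotvec(st['ee_rot']).as_matrix()
for phi in np.arange(.8,1.6,.05):
    r=.165+(phi-.45)/1.1*(.11-.165)
    print(round(phi,2),(Rm.T@(np.append(P(phi,r),.159)-st['eef_pos'])*1000).round(0))
```

```text
[-0.78780708  0.6500839   0.60392054] [0.46064386 0.18879132 0.16065993]
0.8 [ 2. -1.  2.]
0.85 [ 6. -8.  2.]
0.9 [  9. -14.   2.]
0.95 [ 12. -20.   2.]
1.0 [ 14. -27.   2.]
1.05 [ 16. -33.   2.]
1.1 [ 18. -40.   2.]
1.15 [ 20. -46.   2.]
1.2 [ 21. -53.   2.]
1.25 [ 21. -60.   2.]
1.3 [ 22. -66.   2.]
1.35 [ 22. -72.   2.]
1.4 [ 21. -79.   2.]
1.45 [ 21. -85.   2.]
1.5 [ 20. -91.   2.]
1.55 [ 19. -97.   2.]
```

View pics/s8c.png

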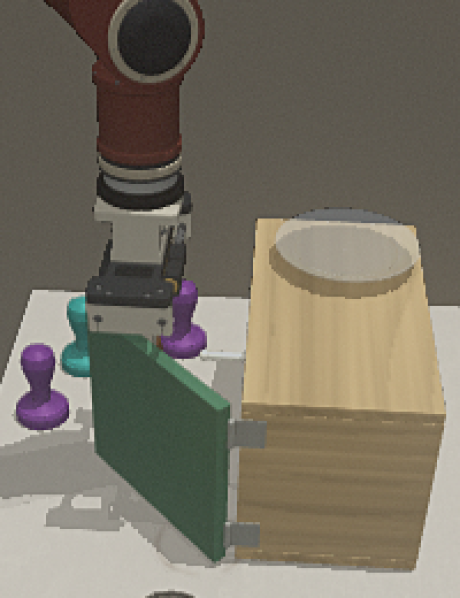

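The door is following the fingers at about 0.8 rad, so I continue.

Call:
{"name": "step_arm", "arguments": {
  "delta_pos": [
    [4,-5,0],
    [7,-11,0],
    [10,-16,0],
    [13,-23,0],
    [15,-30,0],
    [17,-36,0],
    [19,-43,0],
    [20,-50,0],
    [21,-56,0],
    [21,-62,0],
    [21,-67,0],
    [21,-70,0]
  ],
  "yaw": [0,0,0,0,0,0,0,0,0,0,0,0]
}}

```text
time_s: 14.15
eef_pos: [0.4375, 0.1192, 0.1606]
ee_rot: [-0.055, -3.141, 0.0]
ft_force: [0.3, 0.9, 0.4]
grip_width: 0.008
```

Run:
```python
from h import *
st=robot.get_state();print(st['ft_force'],st['eef_pos'])
s=snap('scene','c9'); cv2.imwrite('pics/c9c.png',cv2.resize(s[100:360,190:460,::-1],None,fx=2.3,fy=2.3,interpolation=3))
Rm=R.from_rotvec(st['ee_rot']).as_matrix()
for phi in np.arange(1.3,1.64,.03):
    r=.165+(phi-.45)/1.1*(.11-.165)
    print(round(phi,2),(Rm.T@(np.append(P(phi,r),.159)-st['eef_pos'])*1000).round(0))
```

```text
[0.34652755 0.88992748 0.41186612] [0.43750697 0.11915311 0.16064891]
1.3 [1. 4. 2.]
1.33 [1. 1. 2.]
1.36 [ 1. -3.  2.]
1.39 [ 1. -7.  2.]
1.42 [  1. -11.   2.]
1.45 [  0. -15.   2.]
1.48 [ -0. -18.   2.]
1.51 [ -1. -22.   2.]
1.54 [ -2. -25.   2.]
1.57 [ -3. -29.   2.]
1.6 [ -4. -32.   2.]
1.63 [ -5. -35.   2.]
```

View pics/c9c.png

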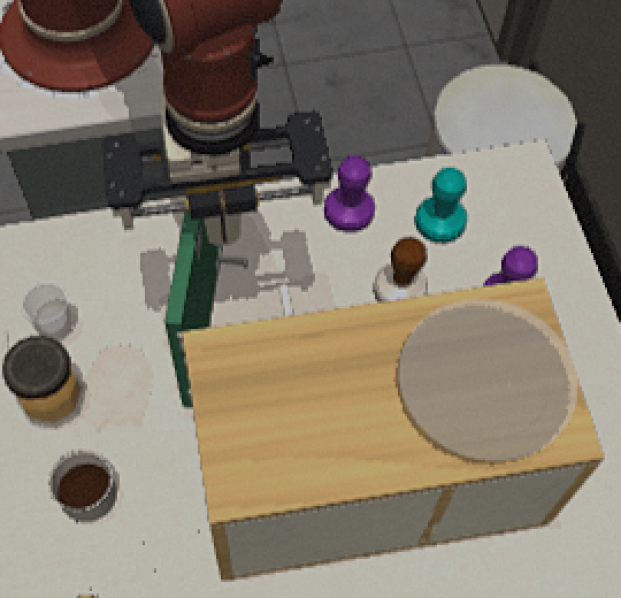

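Call:
{"name": "step_arm", "arguments": {
  "delta_pos": [
    [0,-4,0],
    [0,-8,0],
    [0,-12,0],
    [0,-15,0],
    [0,-18,0],
    [-1,-20,0],
    [-1,-22,0],
    [-2,-24,0],
    [-2,-25,0],
    [-2,-26,0],
    [-2,-27,0],
    [-2,-27,0]
  ],
  "yaw": [0,0,0,0,0,0,0,0,0,0,0,0]
}}

```text
time_s: 15.4
eef_pos: [0.4385, 0.0925, 0.1606]
ee_rot: [-0.054, -3.141, 0.0]
ft_force: [0.5, -0.0, -0.2]
grip_width: 0.004
```

Call:
{"name": "step_arm", "arguments": {
  "delta_pos": [
    [-1,3,0],
    [-3,10,0],
    [-5,25,0],
    [-5,45,-10],
    [-5,55,-50],
    [-5,55,-90],
    [-5,55,-90]
  ],
  "yaw": [0,0,0,0,0,0,0]
}}

```text
time_s: 16.1
eef_pos: [0.4486, 0.1508, 0.2555]
ee_rot: [0.05, 3.13, 0.008]
ft_force: [0.2, -1.2, -0.3]
grip_width: 0.01
```

Run:
```python
from h import *
st=robot.get_state();print(st['time_s'],st['ft_force'],st['eef_pos'])
s=snap('scene','c10'); cv2.imwrite('pics/c10c.png',cv2.resize(s[100:360,190:460,::-1],None,fx=2.3,fy=2.3,interpolation=3))
s=snap('side','s10'); cv2.imwrite('pics/s10c.png',cv2.resize(s[60:320,230:430,::-1],None,fx=2.3,fy=2.3,interpolation=3))
for phi in (1.4,1.5,1.57,1.64,1.7):
  u=Rc@[-np.sin(phi),np.cos(phi)]; n=Rc@[np.cos(phi),np.sin(phi)]
  print(phi,[np.round(proj(cn,np.append(H+.2*u-o*n,.194)),1).tolist() for cn in('scene','side') for o in (0,.015)])
```

```text
16.1 [ 0.2149069  -1.1959406  -0.33420701] [0.44860267 0.15077157 0.25550464]
1.4 [[274.5, 159.6], [267.7, 159.5], [234.8, 217.5], [231.8, 221.8]]
1.5 [[265.4, 159.8], [258.5, 160.3], [231.3, 223.3], [228.9, 227.9]]
1.57 [[259.0, 160.4], [252.1, 161.3], [229.3, 227.6], [227.4, 232.3]]
1.64 [[252.6, 161.4], [245.8, 162.6], [227.8, 232.0], [226.4, 236.9]]
1.7 [[247.2, 162.5], [240.4, 164.0], [226.9, 235.9], [226.0, 240.9]]
```

View pics/c10c.png

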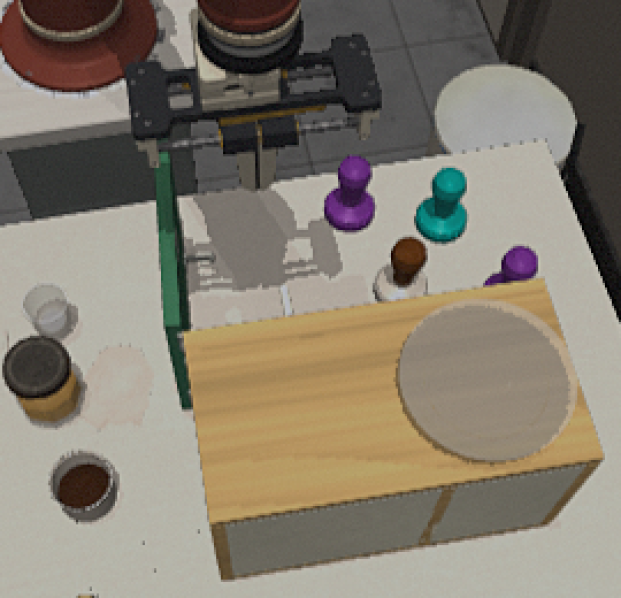

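View pics/s10c.png

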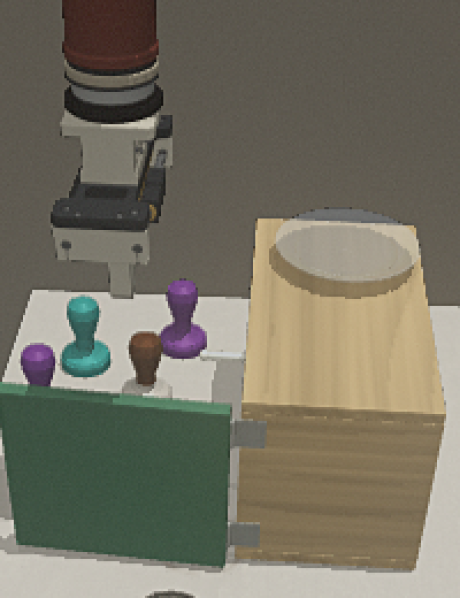

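The door is about square. I move the hand well clear and check again.

Call:
{"name": "step_arm", "arguments": {
  "delta_pos": [
    [0,20,-20],
    [0,50,-40],
    [0,80,-60],
    [0,110,-80],
    [0,130,-80],
    [0,150,-80],
    [0,150,-80],
    [0,150,-80]
  ],
  "yaw": [0,0,0,0,0,0,0,0]
}}

```text
time_s: 17.0
eef_pos: [0.45, 0.2968, 0.329]
ee_rot: [-0.053, -3.138, 0.004]
ft_force: [-0.4, -0.6, 0.0]
grip_width: 0.006
```

Run:
```python
from h import *
st=robot.get_state();print(st['time_s'],st['ft_force'],st['eef_pos'])
s=snap('scene','c11'); cv2.imwrite('pics/c11c.png',cv2.resize(s[100:360,190:460,::-1],None,fx=2.3,fy=2.3,interpolation=3))
s=snap('side','s11'); cv2.imwrite('pics/s11c.png',cv2.resize(s[140:380,200:430,::-1],None,fx=2.4,fy=2.4,interpolation=3))
for n in ['side','scene']:
 for l in ['jar','dosing_cup','shot_glass','tamper_center']:
  for b in robot.boxes_of(l,n): print(n,l,round(b['confidence'],2),(np.array(b['bbox'])*[640,480,640,480]).round(0))
```

```text
17.0 [-0.4276587  -0.62432624  0.00071671] [0.45004186 0.29676904 0.32896903]
side jar 0.62 [287. 317. 324. 375.]
side dosing_cup 0.87 [346. 325. 379. 364.]
side shot_glass 0.78 [249. 324. 273. 361.]
side tamper_center 0.91 [299. 187. 320. 215.]
side tamper_center 0.86 [259. 189. 276. 223.]
side tamper_center 0.84 [282. 206. 305. 234.]
side tamper_center 0.62 [240. 212. 252. 230.]
scene jar 0.76 [191. 244. 225. 287.]
scene jar 0.5 [257. 160. 451. 355.]
scene dosing_cup 0.8 [212. 295. 238. 327.]
scene tamper_center 0.68 [355. 204. 374. 232.]
scene tamper_center 0.6 [370. 171. 391. 207.]
scene tamper_center 0.52 [402. 207. 426. 223.]
```

View pics/c11c.png

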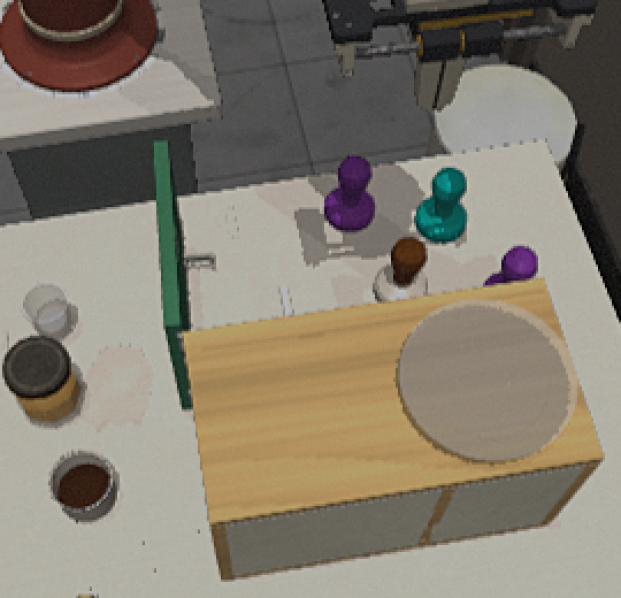

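View pics/s11c.png

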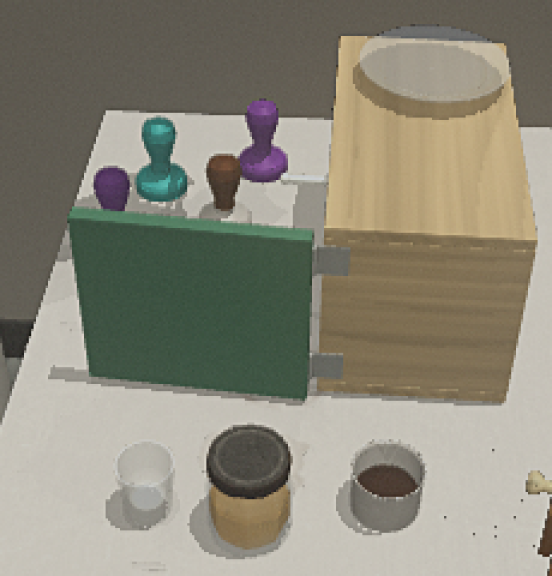

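```bash
python3 -c "
from h import *
print(robot.sign_off())"
```

```text
the job is handed in; nothing more can be done
None
```

The job is done and handed in at about 17.5 s of robot time, with the hand parked clear above the bench. No verdict is reported at hand-in.

- **Tamper:** I picked the brown-grip tamper with the pale base, not the purple or turquoise look-alikes. I slid it upright between the fingertips about 93 mm to the left. In the last pictures it stands upright near (0.446, 0.308), about 0.26 m from the hinge axis, where 0.233 m is needed.
- **Door:** I pressed it in near its free left edge until it stopped moving, at about 13 N. Fz also read about 10 N upward on the tool at that moment, and I did not find out why. When the hand drew back, the door sprang ajar to about 0.40 rad. I then pushed it by its inner face to about 1.53–1.57 rad; the side view fits 1.57 best and the scene view 1.53–1.55.
- **Bystanders:** The jar and dosing cup were found where they started, within a few pixels, in both views. The shot glass matched in the side view. The network missed it in the last scene picture, where it can be seen standing in place.

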